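# Loosen the seed mill's knurled locking ring by two turns

## Robot

A 6-joint arm with a two-finger parallel gripper is mounted at the origin on the work surface. World frame = base frame: x ahead of the robot, y to its left, z up, the work surface at z = 0. Lengths are in m, angles in degrees, forces in N, time in s.
With the tool pointing down it reaches from about 0.4 to 0.825 m from the base axis. Payload 7 kg.
Tool frame: the origin (TCP) lies midway between the tips of the shut fingers; the grasp point (between the pads) lies ctrl.tcp_to_grasp behind it (ctrl.tcp_to_grasp is the distance from the TCP to the grasp point, in m); z points along the fingers, y is the line along which they close (so a half turn about z gives the same grasp; the last joint's range is limited). The gripper opens to 88 mm and grips with 3 to 60 N. Pads are 19 mm wide; open, the fingers measure 130 mm over their backs; the gripper's body (78 mm by 193 mm) begins 47 mm behind the grasp point.
Start: joints at [-51.732, 20.546, 0.682, 0, -70.136, -16.507], TCP at [0.25, -0.627, 0.227] pointing down, gripper open.
Joint ranges: [-176.03, 176.03], [-82.01, 121.73], [-58.28, 71.71], [-173.87, 95.51], [-174.79, -0.11], [-173.66, 173.66]. Speed limits (degrees/s): [136.94, 136.94, 172.46, 180, 180, 180].

## Interface

Orientations are given as [roll, pitch, yaw] about the fixed x, y, z axes, in that order (R = Rz(yaw) Ry(pitch) Rx(roll)).
In Python, from plant import ctrl, imaging, close_job gives the robot as it stands.
- The arm moves only by the shell command python3 -m crank 'ROWS'. ROWS is JSON, a list of rows, each a list of 3 entries, a list of its own where there are three numbers: the shift along the world's x, y, z in m, then the turn, a rotation vector about the world's x, y, z in degrees, then the opening, from -1 (shut) to 1 (fully open), so that 0 is half open. A call has 1 to 12 rows; each row shifts and turns the commanded pose from where the row before left it; what a row does not reach is not made up. A row lasts 1/10 s, in which the tool goes at most 50 mm and 8.59 degrees, less where a joint would pass 70% of its speed; a pose out of reach is approached as far as the arm can. A call is refused whole if a number of a shift passes 0.05 or a number of a turn 8.59, either way. A call with a gripper value outside its range is refused whole. The fingers move at their own pace and stop on an object; the grip force is fixed at half the most. Time passes only in rows, so rows that do not move let the fingers close. It gives the time, the measured TCP pose, the force, the opening and the grip force at its end, in the units of the state.
- ctrl.get_obs(): the state, without advancing time (a new reading comes with each control period).
- imaging.snapshot(name): name is "scene" or "top" or "wrist"; returns (picture, depth): 420x560x3 uint8, blue, green, red; 420x560 float32, m along the optical axis (not along the pixel's ray), 0 where there is no reading.
- imaging.camera_model(name): a dict with "mtx" (3x3 intrinsics, pixels), "D" ([k1, k2, p1, p2, k3] as OpenCV has them; the pictures are not rectified), "R" (3x3) and "t" (3): a world point X has camera coordinates R X + t. Camera axes: x right, y down, z forward; pixel columns grow to the right and rows downward; lengths in m; the calibration is good to about 2 mm. A picture is of the moment at which its call begins: read the wrist's pose just before it. camera_model takes no time and is no camera call; for the wrist camera it gives the pose at the moment of the call.
- close_job(): hands the job in; it is judged then, once.
The state is a dict: "clock": time; "joint_pos": joint angles; "qvel": joint speeds; "tau": joint torques, N m; "tool_pos": TCP position; "orientation": TCP orientation; "force": force on the tool from outside, world axes, zero at the start; "moment": the same for the moment, N m; "opening": finger opening in m; "gripper_force": force on a finger pad.
Only numpy, scipy, OpenCV 4.12 (cv2) and the standard library are available. Lean on these libraries where they do the work, as an engineer would, in place of code of your own. Each camera call takes 0.05 s, during which the arm holds its last target. There are 200 camera calls.

## Task

Open up the seed mill for cleaning: with a fingertip run along the outside of the knurled ring on its top, loosen the ring anticlockwise (seen from above) until the dark line on its face has come round to the small index block on the housing for the second time, and leave it there in line with the block. The ring has already been started, so the line begins a little past the block. Work gently, without pinching the ring or shoving, tipping or lifting the mill; leave the hopper, jar and brush alone, and finish with the hand clear.

Things in the scene. Friction and masses are not known exactly. Their poses are not given: they have to be found in the camera images.
- mill: Seed mill: red steel box 150 x 170 mm and 120 mm high, 5 to 6 kg with its ring, standing loose on four rubber feet. Origin at the centre of its underside, z up; the index block is on its own +x side, roughly the side away from the robot. A steel neck (72 mm across) carries the locking ring on its flat top. Pushed sideways at the ring with more than about 25 N it starts to rock or slide.
- ring_center (a point): Centre of the knurled locking ring on top of the mill, half-way up the ring, on its upright axis, 147.5 mm above the mill's underside. The ring is a solid flat-topped steel disc 89 mm across over its 40 upright ridges (2 mm high, about 7 mm apart) and 25 mm high; from 135 to 160 mm above the mill's underside. 15 mm of free height lie under its rim, above the housing's flat top; nothing stands above it.
- lock_ring (a joint): Turn of the locking ring in rad: 0 is tight, with the ring's dark line at the index block; it grows as the ring is loosened, anticlockwise seen from above. 6.283 is one full turn (line at the block for the first time), 12.566 two full turns (second time). Starts between 0.3 and 1.3. It does not rise as it turns, stays where it is left, and turns against a steady friction of about 0.09 N m (about 2 N along the rim). It stops at 17.5.
- ring_line (a point): Outer end of the dark engraved radial line (30 x 5 mm) on the ring's top face, 38 mm from the ring's axis. It turns with the ring.
- index_block (a point): Inner top edge of the index block, a dark steel block 18 mm long (radially), 7 mm wide and 9 mm high on the housing's top, on the mill's +x side; this point is 52 mm from the ring's axis and 129 mm above the mill's underside, 6 mm below the ring's underside.
- hopper: Bystander: loose white plastic hopper bowl, 190 mm across and 75 mm high, beside the mill. Origin at the centre of its underside.
- jar: Bystander: loose pale translucent jar with a black lid, 72 mm across, 110 mm high, beside the mill. Origin at the centre of its underside.
- brush: Bystander: loose cleaning brush lying on the bench in front of the mill (between it and the robot). Origin on its underside, about the middle of its length.

How it is judged (in metres and radians):
On the way:
1. the ring has made its first full turn (line at the index block once) (value of joint lock_ring above 6.1 rad), for 0.05 s.
At the end, for the whole second after the job is handed in: The ring rests two full turns from tight (12.57 rad, within 0.3 rad), its line at the index block for the second time; the mill stands level within 20 mm of where it was, and the hopper, jar and brush lie within 20 mm of where they were (value of joint lock_ring between 12.266 and 12.866 rad and velocity of joint lock_ring between -0.05 and 0.05 rad/s and distance of each of mill, hopper, jar, brush from where it was at the start of the episode below 0.02 m and angle between mill's own z axis and vertical below 0.03 rad and linear speed of mill below 0.01 m/s); the robot touches nothing.
It fails at once if the mill is shoved more than 25 mm (distance of mill from where it was at the start of the episode above 0.025 m).
It fails at once if the mill is lifted or tipped (height (world z) of mill above 0.008 m or angle between mill's own z axis and vertical above 0.08 rad).
It fails at once if the ring or mill is pinched or pressed hard (over 40 N) (contact force between the fingers and mill above 40 N).
It fails at once if the hopper, jar or brush is moved, lifted or knocked over (distance of any of hopper, jar, brush from where it was at the start of the episode above 0.025 m).
It also fails if it takes over 54 s, if anything falls off the work surface, if the arm or the gripper's body presses on something with over 40 N, if the wrist force passes 120 N, or if a joint passes its speed limit or range.

## Working session

There is one attempt and no reset: what is moved stays moved. The work goes in short steps, Python scripts to look and compute and a shell command to move; the robot and the scene stay as the last step left them, time stands still between calls to the robot, and variables do not carry over. Pictures are saved under pics/ and viewed, at most 10 in all, crops included, and the job is handed in when it is done.

```bash
ls; mkdir -p pics; python3 - <<'E'
from plant import ctrl, imaging
import cv2,numpy as np
print(ctrl.get_obs(), ctrl.tcp_to_grasp)
a={n:imaging.snapshot(n) for n in("scene","top")}
for n in a:
    cv2.imwrite(f"pics/{n}0.png",a[n][0]); np.save(f"pics/{n}0.npy",a[n][1]); m=imaging.camera_model(n); print(n,m)
E
```

```text
pics
{'clock': 0.0, 'joint_pos': array([-5.17310124e+01,  2.05894766e+01,  6.32256787e-01, -2.02598161e-02,
       -7.01375731e+01, -1.65058792e+01]), 'qvel': array([ 0.05886442, -0.01840762,  0.01893923,  0.01879299,  0.05635952,
       -0.0330619 ]), 'tau': array([ 1.01260839e-04, -5.82712483e+01,  2.93061340e+01,  6.99703708e+00,
        7.14753172e-03, -1.45459826e-04]), 'tool_pos': array([ 0.25003556, -0.62642691,  0.22563285]), 'orientation': array([ 1.79903702e+02, -8.67386784e-03, -1.58243784e+02]), 'force': array([0.0980915 , 0.5155677 , 0.47336312]), 'moment': array([-0.03997   , -0.01492048,  0.01043842]), 'gripper_force': 0.0, 'opening': 0.08761684926198868} 0.0188
scene {'mtx': array([[504.63210674,   0.        , 280.18540358],
       [  0.        , 504.63210674, 225.04022204],
       [  0.        ,   0.        ,   1.        ]]), 'D': array([-0.06760482,  0.        ,  0.        ,  0.        ,  0.        ]), 'R': array([[-0.75392995,  0.65693377,  0.00525867],
       [ 0.50367769,  0.58314774, -0.63737548],
       [-0.42178006, -0.47788779, -0.77053543]]), 't': array([ 0.36777853, -0.25167491,  1.62030631])}
top {'mtx': array([[415.64631827,   0.        , 280.77587322],
       [  0.        , 415.64631827, 211.46045853],
       [  0.        ,   0.        ,   1.        ]]), 'D': array([0.04084049, 0.        , 0.        , 0.        , 0.        ]), 'R': array([[-0.00986818, -0.99993815, -0.0051303 ],
       [-0.98332902,  0.01063559, -0.18152386],
       [ 0.1815672 ,  0.00325346, -0.98337316]]), 't': array([0.06496505, 0.56763423, 0.98550684])}
```

View pics/top0.png

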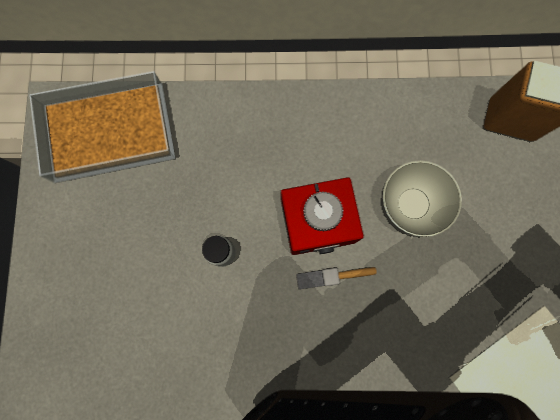

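View pics/scene0.png

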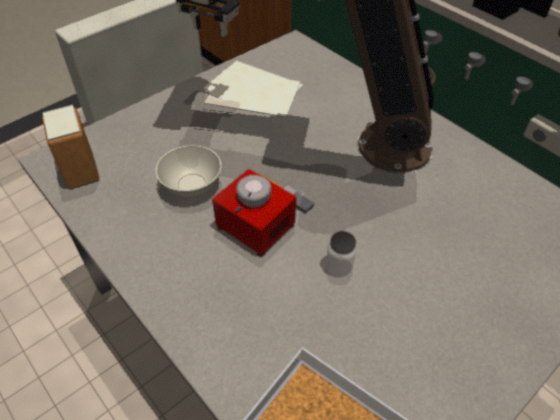

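The top view shows the red mill at about (322, 214), with its ring at (323, 210) and the index block at (317, 187). The ring's dark line points up-left to about (317, 198). The hopper is at (420, 200), the jar at (217, 249) and the brush at (335, 277).

```bash
cat > h.py <<'E'
import cv2,numpy as np
from plant import ctrl, imaging
def ray(m,uv,z):
    p=cv2.undistortPoints(np.float64(uv).reshape(-1,1,2),m["mtx"],m["D"]).reshape(-1,2)
    d=np.c_[p,np.ones(len(p))]@m["R"]; c=-m["R"].T@m["t"]
    return c+d*((z-c[2])/d[:,2])[:,None]
def rect(img,m,z,half,c,s=4000):
    "straight-down metric view of plane z around c: up=+x, left=+y, s px/m"
    n=int(2*half*s); v,u=np.mgrid[:n,:n]
    X=np.stack([c[0]+half-v/s,c[1]+half-u/s,np.full(u.shape,z)],-1).reshape(-1,3).astype(float)
    p=cv2.projectPoints(X,cv2.Rodrigues(m["R"])[0],m["t"],m["mtx"],m["D"])[0].reshape(n,n,2).astype(np.float32)
    return cv2.remap(img,p[...,0],p[...,1],cv2.INTER_CUBIC)
E
python3 - <<'E'
from h import *
for n in("top","scene"):
    img=cv2.imread(f"pics/{n}0.png");d=np.load(f"pics/{n}0.npy");m=imaging.camera_model(n)
    hsv=cv2.cvtColor(img,cv2.COLOR_BGR2HSV)
    red=cv2.inRange(hsv,(0,150,60),(6,255,255))|cv2.inRange(hsv,(174,150,60),(180,255,255))
    k,l,s,c=cv2.connectedComponentsWithStats(red); i=1+s[1:,4].argmax()
    hull=cv2.convexHull(cv2.findContours((l==i).astype(np.uint8),0,2)[0][0])
    ins=np.zeros_like(red);cv2.fillPoly(ins,[hull],255)
    g=cv2.inRange(hsv,(0,0,90),(180,70,255))&ins
    k,l,s,c=cv2.connectedComponentsWithStats(cv2.morphologyEx(g,cv2.MORPH_CLOSE,np.ones((5,5)))); i=1+s[1:,4].argmax()
    v,u=np.where((l==i)&(d>0)); 
    p=cv2.undistortPoints(np.float64(np.c_[u,v]).reshape(-1,1,2),m["mtx"],m["D"]).reshape(-1,2)
    X=(np.c_[p,np.ones(len(p))]*d[v,u][:,None]-m["t"])@m["R"]
    T=X[(X[:,2]>.15)&(X[:,2]<.175)]; print(n,s[i],"n",len(T),"z",np.median(T[:,2]),"ctr",(T.max(0)+T.min(0))/2,"span",np.ptp(T,axis=0))
    (e,_,_)=cv2.minEnclosingCircle(T[:,:2].astype(np.float32)); print(e,_)
    if n=="top":
        q=cv2.boxPoints(cv2.minAreaRect(hull)); print("redbox",ray(m,q,.12)[:,:2].round(3).tolist())
        r=rect(img,m,.16,.075,e,4000); cv2.imwrite("pics/rect0.png",r)
E
```

```text
top [ 304  192   39   38 1135] n 1132 z 0.16002379350287704 ctr [ 0.55056925 -0.03568294  0.15909466] span [0.08430528 0.08504133 0.01349997]Traceback (most recent call last):
  File "<stdin>", line 15, in <module>
ValueError: not enough values to unpack (expected 3, got 2)
```

```bash
python3 - <<'E'
from h import *
n="top";img=cv2.imread(f"pics/{n}0.png");m=imaging.camera_model(n)
hsv=cv2.cvtColor(img,cv2.COLOR_BGR2HSV)
red=cv2.inRange(hsv,(0,150,60),(6,255,255))|cv2.inRange(hsv,(174,150,60),(180,255,255))
k,l,s,c=cv2.connectedComponentsWithStats(red); i=1+s[1:,4].argmax()
q=cv2.boxPoints(cv2.minAreaRect(np.argwhere(l==i)[:,::-1].astype(np.float32)))
print("redbox",ray(m,q,.12)[:,:2].round(3).tolist())
g=cv2.inRange(hsv,(0,0,90),(180,70,255))[185:240,295:350]
k,l,s,c=cv2.connectedComponentsWithStats(g); i=1+s[1:,4].argmax()
h=cv2.convexHull((np.argwhere(l==i)[:,::-1]+[295,185]).astype(np.float32)).reshape(-1,2)
W=ray(m,h,.16)[:,:2].astype(np.float32); print(cv2.minEnclosingCircle(W),cv2.fitEllipse(W))
cv2.imwrite("pics/rect0.png",rect(img,m,.16,.075,(.5506,-.0357),4000))
E
```

```text
redbox [[0.608, 0.061], [0.641, -0.108], [0.49, -0.131], [0.459, 0.034]]
((0.5497671365737915, -0.03474600985646248), 0.043604906648397446) ((0.5497552752494812, -0.03497821092605591), (0.08525777608156204, 0.08564689010381699), 134.09573364257812)
```

View pics/rect0.png

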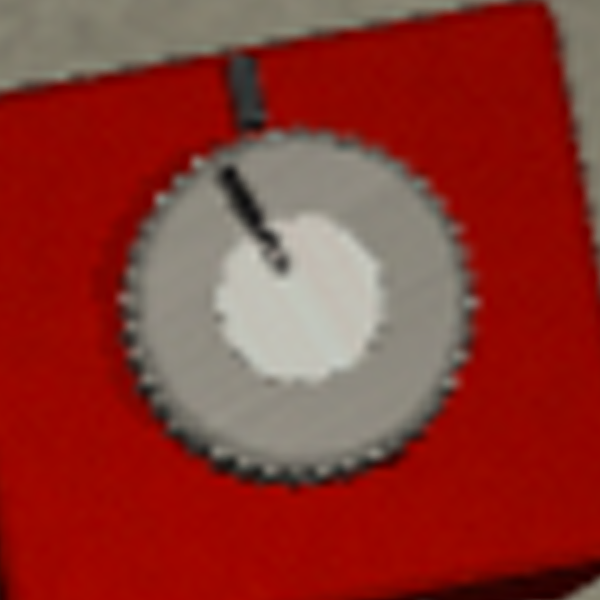

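Estimates: ring centre (0.550, −0.035), mill yaw about 11°, line at about 28°, so the joint starts near 0.3 rad. The shut fingers go to the −y side of the ring.

```bash
python3 -m crank '[[[0.02,0.03,0],[0,0,-2],-1],[[0.02,0.03,0],[0,0,-2],-1],[[0.02,0.03,0],[0,0,-2],-1],[[0.02,0.03,0],[0,0,-2],-1],[[0.02,0.03,0],[0,0,-2],-1],[[0.02,0.03,0],[0,0,-2],-1],[[0.02,0.03,0],[0,0,-2],-1],[[0.02,0.03,0],[0,0,-2],-1],[[0.02,0.03,0],[0,0,-2],-1],[[0.02,0.03,0],[0,0,-2],-1],[[0.02,0.03,0],[0,0,-1.8],-1],[[0.02,0.03,0],[0,0,0],-1]]'
python3 -m crank '[[[0.02,0.04,0],[0,0,0],-1],[[0.02,0.04,0],[0,0,0],-1],[[0.02,0.03,0],[0,0,0],-1],[[0,0,-0.03],[0,0,0],-1],[[0,0,-0.01],[0,0,0],-1],[[0,0,0],[0,0,0],-1]]'
python3 - <<'E'
from h import *
for n in("scene","wrist","top"):
    im=imaging.snapshot(n)[0]
    cv2.imwrite(f"pics/{n}1.png",im)
w=cv2.imread("pics/wrist1.png"); s=cv2.imread("pics/scene1.png")[100:310,130:410]; t=cv2.imread("pics/top1.png")[130:340,180:460]
o=np.vstack([np.hstack([cv2.resize(s,(400,300)),cv2.resize(t,(400,300))]),np.hstack([cv2.resize(w,(400,300)),np.zeros((300,400,3),np.uint8)])])
cv2.imwrite("pics/m1.png",o)
E
```

```text
clock: 1.3
tool_pos: [0.4906, -0.2654, 0.2264]
orientation: [180.0, -0.0, 179.9]
force: [1.0, -1.3, 0.9]
opening: 0.0014
gripper_force: 0.0
clock: 1.9
tool_pos: [0.5486, -0.157, 0.1846]
orientation: [180.0, -0.3, 179.9]
force: [-0.2, -0.3, 0.5]
opening: 0.0004
gripper_force: 0.0
```

View pics/m1.png

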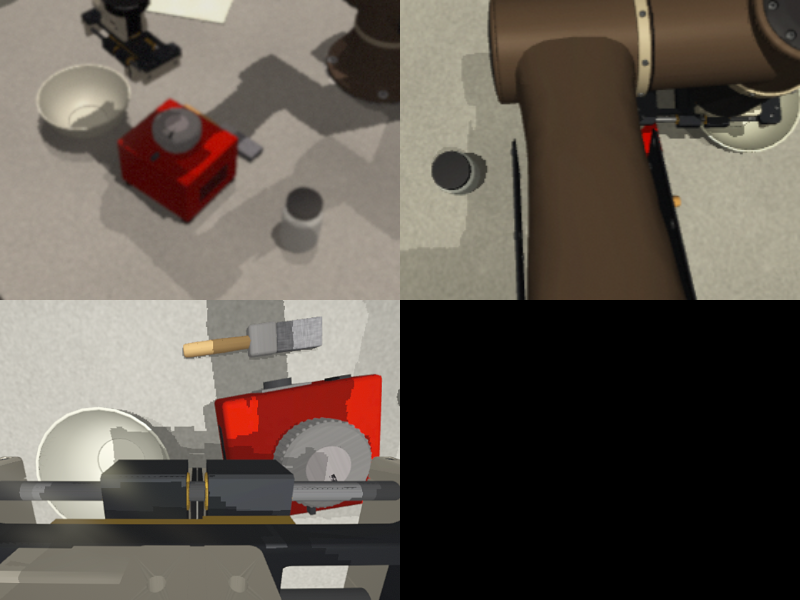

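The scene and wrist views both show the ring clear of the hand. The tool is on the −y side, over the gap to the hopper. Next I descend and feel for the rim.

```bash
python3 -m crank '[[[-0.004,0.02,-0.02],[0,0,0],-1],[[-0.004,0.02,-0.024],[0,0,0],-1],[[0,0.009,0],[0,0,0],-1],[[0,0,0],[0,0,0],-1]]' | grep -v ori
python3 -m crank '[[[0,0.002,0],[0,0,0],-1],[[0,0.002,0],[0,0,0],-1],[[0,0,0],[0,0,0],-1]]'| egrep 'tool|force'
python3 -m crank '[[[0,0.002,0],[0,0,0],-1],[[0,0,0],[0,0,0],-1]]'| egrep 'tool|force'
python3 -m crank '[[[0,0.001,0],[0,0,0],-1],[[0,0,0],[0,0,0],-1]]'| egrep 'tool|force'
```

```text
clock: 2.45
tool_pos: [0.5428, -0.1077, 0.1438]
force: [0.6, 0.3, 0.5]
opening: -0.0
gripper_force: 0.0
tool_pos: [0.5428, -0.1042, 0.1434]
force: [-0.3, 0.1, 0.0]
gripper_force: 0.0
tool_pos: [0.5423, -0.1019, 0.1427]
force: [0.4, -0.4, 0.3]
gripper_force: 0.0
tool_pos: [0.5422, -0.1008, 0.1425]
force: [-1.0, -0.0, 0.6]
gripper_force: 0.0
```

```bash

python3 -m crank '[[[0,0.001,0],[0,0,0],-1],[[0,0,0],[0,0,0],-1]]'| egrep 'tool|^force'
python3 -m crank '[[[0,0.001,0],[0,0,0],-1],[[0,0,0],[0,0,0],-1]]'| egrep 'tool|^force'
python3 -m crank '[[[0,0.001,0],[0,0,0],-1],[[0,0,0],[0,0,0],-1]]'| egrep 'tool|^force'
```

```text
tool_pos: [0.5422, -0.0998, 0.1426]
force: [0.2, 0.5, -1.2]
tool_pos: [0.5422, -0.0988, 0.1426]
force: [-0.5, -0.6, -0.5]
tool_pos: [0.5422, -0.0978, 0.1426]
force: [-0.2, 0.4, 1.0]
```

```bash

python3 -m crank '[[[0,0.001,0],[0,0,0],-1],[[0,0.001,0],[0,0,0],-1],[[0,0,0],[0,0,0],-1]]'| egrep 'tool|^force'
python3 -m crank '[[[0,0.001,0],[0,0,0],-1],[[0,0,0],[0,0,0],-1]]'| egrep 'tool|^force'
python3 -m crank '[[[0,0.001,0],[0,0,0],-1],[[0,0,0],[0,0,0],-1]]'| egrep 'tool|^force'
python3 -m crank '[[[0,0.001,0],[0,0,0],-1],[[0,0,0],[0,0,0],-1]]'| egrep 'tool|^force'
```

```text
tool_pos: [0.5422, -0.096, 0.1426]
force: [0.5, -1.5, -0.2]
tool_pos: [0.5422, -0.0956, 0.1427]
force: [0.8, -5.2, -1.0]
tool_pos: [0.5421, -0.0954, 0.1427]
force: [1.2, -8.9, -1.6]
tool_pos: [0.542, -0.0952, 0.1427]
force: [1.2, -12.8, -1.4]
```

Contact is at y = −0.096, giving about 3.8 N per mm of command. That is compliant enough, so now the first stroke along +x.

```bash

python3 -m crank '[[[0.002,0,0],[0,0,0],-1],[[0.002,0,0],[0,0,0],-1],[[0.002,0,0],[0,0,0],-1],[[0.002,0,0],[0,0,0],-1]]'| egrep 'tool|^force'
python3 -m crank '[[[0.002,0,0],[0,0,0],-1],[[0.002,0,0],[0,0,0],-1],[[0.002,0,0],[0,0,0],-1]]'| egrep 'tool|^force'
python3 -m crank '[[[0,0,0],[0,0,0],-1]]'| egrep 'tool|^force'
python3 - <<'E'
from h import *
n="scene"; im,d=imaging.snapshot(n)
cv2.imwrite("pics/s2.png",im); m=imaging.camera_model(n)
o=[rect(cv2.imread("pics/scene1.png"),m,.16,.06,(.55,-.035),3000),rect(im,m,.16,.06,(.55,-.035),3000)]
w=imaging.camera_model("wrist");wi,_=imaging.snapshot("wrist");o.append(rect(wi,w,.16,.04,(.55,-.035),4500))
cv2.imwrite("pics/m2.png",cv2.resize(np.hstack([o[0],o[1]]),(720,360)));cv2.imwrite("pics/w2.png",wi)
E
```

```text
tool_pos: [0.5489, -0.0953, 0.1426]
force: [-2.1, -11.9, 0.8]
tool_pos: [0.5549, -0.0953, 0.1426]
force: [-2.2, -12.0, 1.0]
tool_pos: [0.5552, -0.0953, 0.1426]
force: [-1.7, -11.8, 1.1]
```

View pics/m2.png

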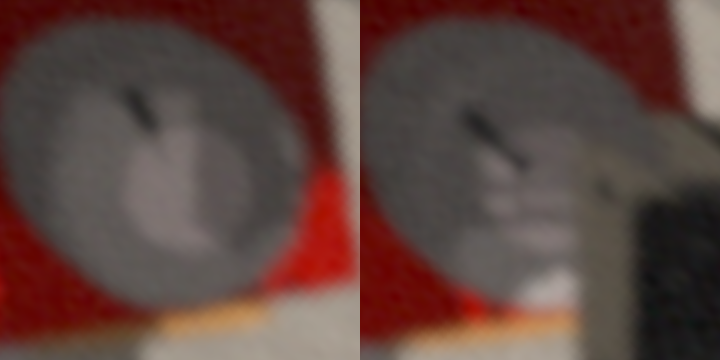

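The line turned from about 30° to 47° for 14 mm of finger travel, so the finger is rolling the ring without slip, at about 2 N tangential. Next comes the rest of the side and the first corner.

```bash

python3 -m crank '[[[0.002,0,0],[0,0,0],-1],[[0.002,0,0],[0,0,0],-1],[[0.0053,0.0007,0],[0,0,0],-1],[[0.0053,0.0007,0],[0,0,0],-1],[[0.005,0.002,0],[0,0,0],-1],[[0.005,0.002,0],[0,0,0],-1]]'| egrep 'tool|^force'
python3 -m crank '[[[0.0043,0.0033,0],[0,0,0],-1],[[0.0043,0.0033,0],[0,0,0],-1]]'| egrep 'tool|^force'
python3 -m crank '[[[0.0033,0.0043,0],[0,0,0],-1],[[0.0033,0.0043,0],[0,0,0],-1]]'| egrep 'tool|^force'
python3 -m crank '[[[0.002,0.005,0],[0,0,0],-1],[[0.002,0.005,0],[0,0,0],-1],[[0.0007,0.0053,0],[0,0,0],-1],[[0.0007,0.0053,0],[0,0,0],-1]]'| egrep 'tool|^force'
```

```text
tool_pos: [0.5809, -0.0888, 0.1426]
force: [0.9, -4.3, -1.2]
tool_pos: [0.5897, -0.0817, 0.1426]
force: [1.6, -4.6, -0.1]
tool_pos: [0.5968, -0.0727, 0.1427]
force: [2.1, -4.0, -0.2]
tool_pos: [0.6043, -0.0514, 0.1431]
force: [9.7, -2.9, -6.1]
```

```bash

python3 -m crank '[[[0,0.0033,0],[0,0,0],-1],[[0,0.0033,0],[0,0,0],-1],[[0,0.0033,0],[0,0,0],-1],[[0,0.0033,0],[0,0,0],-1],[[0,0.0033,0],[0,0,0],-1]]'| egrep 'tool|^force'
python3 -m crank '[[[0,0.0033,0],[0,0,0],-1],[[0,0.0033,0],[0,0,0],-1],[[0,0.0033,0],[0,0,0],-1],[[0,0.0033,0],[0,0,0],-1],[[0,0.0033,0],[0,0,0],-1]]'| egrep 'tool|^force'
python3 -m crank '[[[-0.001,0.0053,0],[0,0,0],-1],[[-0.0008,0.0053,0],[0,0,0],-1],[[-0.002,0.005,0],[0,0,0],-1],[[-0.002,0.005,0],[0,0,0],-1],[[-0.0033,0.0043,0],[0,0,0],-1],[[-0.0033,0.0043,0],[0,0,0],-1]]'| egrep 'tool|^force'
python3 -m crank '[[[-0.0043,0.0033,0],[0,0,0],-1],[[-0.0043,0.0033,0],[0,0,0],-1],[[-0.005,0.002,0],[0,0,0],-1],[[-0.005,0.002,0],[0,0,0],-1],[[-0.0053,0.0007,0],[0,0,0],-1],[[-0.0053,0.0007,0],[0,0,0],-1]]'| egrep 'tool|^force'
python3 - <<'E'
from h import *
n="scene"; im,d=imaging.snapshot(n); m=imaging.camera_model(n)
cv2.imwrite("pics/m3.png",np.hstack([rect(im,m,.16,.09,(.55,-.035),2200),rect(cv2.imread("pics/scene1.png"),m,.12,.09,(.55,-.035),2200)]))
E
```

```text
tool_pos: [0.604, -0.0346, 0.1433]
force: [6.9, -2.9, -2.1]
tool_pos: [0.6042, -0.0179, 0.1434]
force: [7.6, -0.6, -1.9]
tool_pos: [0.5896, 0.0113, 0.143]
force: [3.5, 0.1, 1.5]
tool_pos: [0.56, 0.0241, 0.1428]
force: [3.1, 6.6, 0.6]
```

View pics/m3.png

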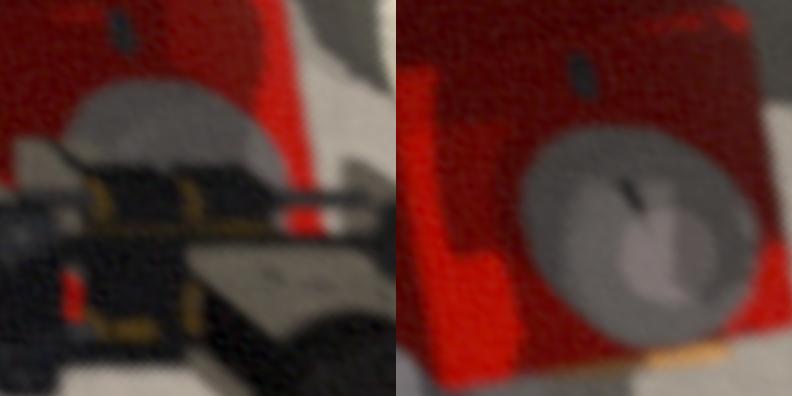

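The finger is now on the +y side and the wrench shows it still driving the ring at about 2.4 N tangential. The line is hidden by the hand, and the mill looks unmoved. I continue round the +y side, the third corner and the −x side.

```bash

python3 -m crank '[[[-0.0035,-0.0005,0],[0,0,0],-1],[[-0.003,0,0],[0,0,0],-1],[[-0.003,0,0],[0,0,0],-1],[[-0.003,0,0],[0,0,0],-1],[[-0.003,0,0],[0,0,0],-1],[[-0.0035,0,0],[0,0,0],-1]]'| egrep 'tool|^force'
python3 -m crank '[[[-0.0053,-0.0010,0],[0,0,0],-1],[[-0.0053,-0.0008,0],[0,0,0],-1],[[-0.005,-0.002,0],[0,0,0],-1],[[-0.005,-0.002,0],[0,0,0],-1],[[-0.0043,-0.0033,0],[0,0,0],-1],[[-0.0043,-0.0033,0],[0,0,0],-1]]'| egrep 'tool|^force'
python3 -m crank '[[[-0.0033,-0.0043,0],[0,0,0],-1],[[-0.0033,-0.0043,0],[0,0,0],-1],[[-0.002,-0.005,0],[0,0,0],-1],[[-0.002,-0.005,0],[0,0,0],-1]]'| egrep 'tool|^force'
python3 -m crank '[[[-0.0007,-0.0053,0],[0,0,0],-1],[[-0.0007,-0.0053,0],[0,0,0],-1]]'| egrep 'tool|^force'
```

```text
tool_pos: [0.541, 0.0243, 0.1427]
force: [1.6, 12.2, 1.1]
tool_pos: [0.5095, 0.0108, 0.1424]
force: [-3.3, 6.4, 5.5]
tool_pos: [0.4973, -0.009, 0.1418]
force: [-7.7, 4.7, 7.1]
tool_pos: [0.4948, -0.0202, 0.1415]
force: [-9.5, 3.3, 7.7]
```

```bash

python3 -m crank '[[[0,-0.0033,0],[0,0,0],-1],[[0,-0.0033,0],[0,0,0],-1],[[0,-0.0033,0],[0,0,0],-1],[[0,-0.0033,0],[0,0,0],-1],[[0,-0.0033,0],[0,0,0],-1]]'| egrep 'tool|^force'
python3 -m crank '[[[0,-0.0033,0],[0,0,0],-1],[[0,-0.0033,0],[0,0,0],-1],[[0,-0.0033,0],[0,0,0],-1],[[0,-0.0033,0],[0,0,0],-1],[[0,-0.0033,0],[0,0,0],-1]]'| egrep 'tool|^force'
python3 -m crank '[[[0.0007,-0.0053,0],[0,0,0],-1],[[0.0007,-0.0053,0],[0,0,0],-1],[[0.002,-0.005,0],[0,0,0],-1],[[0.002,-0.005,0],[0,0,0],-1],[[0.0033,-0.0043,0],[0,0,0],-1],[[0.0033,-0.0043,0],[0,0,0],-1]]'| egrep 'tool|^force'
python3 - <<'E'
from h import *
for n in("scene","wrist"):
    im,d=imaging.snapshot(n); cv2.imwrite(f"pics/{n}4.png",im)
m=imaging.camera_model("scene")
cv2.imwrite("pics/m4.png",np.hstack([rect(cv2.imread("pics/scene4.png"),m,.16,.09,(.55,-.035),2200),cv2.resize(cv2.imread("pics/wrist4.png"),(396,396))]))
E
```

```text
tool_pos: [0.4951, -0.0367, 0.1411]
force: [-8.1, 2.3, 4.3]
tool_pos: [0.4949, -0.0532, 0.141]
force: [-6.1, 1.0, 2.3]
tool_pos: [0.5105, -0.0825, 0.1419]
force: [-3.5, -1.0, -1.5]
```

View pics/m4.png

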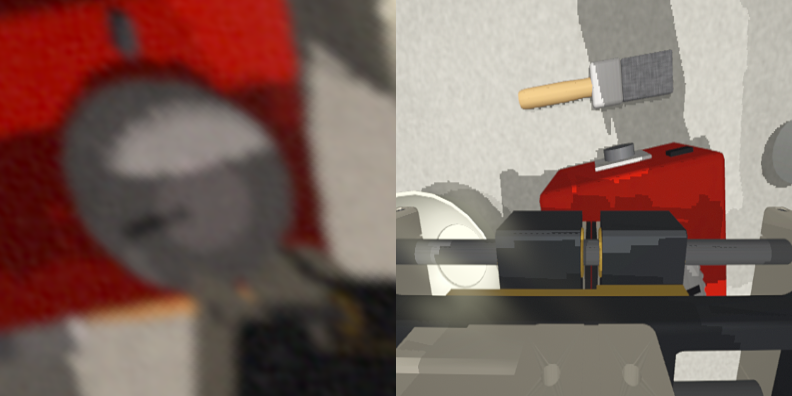

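The line sits about 105° past the block on its second lap, so the joint is near 8.1 rad, matching the bookkeeping. About 4.45 rad remain.

```bash

python3 -m crank '[[[0.0043,-0.0030,0],[0,0,0],-1],[[0.0043,-0.0030,0],[0,0,0],-1],[[0.005,-0.002,0],[0,0,0],-1],[[0.005,-0.002,0],[0,0,0],-1],[[0.0053,-0.0005,0],[0,0,0],-1],[[0.0053,-0.0005,0],[0,0,0],-1]]'| egrep 'tool|^force'
python3 -m crank '[[[0.0033,0,0],[0,0,0],-1],[[0.0032,0,0],[0,0,0],-1],[[0.0032,0,0],[0,0,0],-1],[[0.003,0,0],[0,0,0],-1],[[0.003,0,0],[0,0,0],-1],[[0.003,0,0],[0,0,0],-1]]'| egrep 'tool|^force'
python3 -m crank '[[[0.0053,0.0009,0],[0,0,0],-1],[[0.0053,0.0009,0],[0,0,0],-1],[[0.005,0.002,0],[0,0,0],-1],[[0.005,0.002,0],[0,0,0],-1],[[0.0043,0.0033,0],[0,0,0],-1],[[0.0043,0.0033,0],[0,0,0],-1]]'| egrep 'tool|^force'
```

```text
tool_pos: [0.5397, -0.0951, 0.1422]
force: [-3.8, -12.0, -2.5]
tool_pos: [0.5592, -0.0952, 0.1425]
force: [-1.8, -12.2, -3.3]
tool_pos: [0.5904, -0.0814, 0.1428]
force: [1.0, -4.5, -2.4]
```

```bash

python3 -m crank '[[[0.0032,0.0043,0],[0,0,0],-1],[[0.0032,0.0043,0],[0,0,0],-1],[[0.002,0.005,0],[0,0,0],-1],[[0.002,0.005,0],[0,0,0],-1],[[0.0005,0.0053,0],[0,0,0],-1],[[0.0005,0.0053,0],[0,0,0],-1]]'| egrep 'tool|^force'
python3 -m crank '[[[0,0.0033,0],[0,0,0],-1],[[0,0.0033,0],[0,0,0],-1],[[0,0.0033,0],[0,0,0],-1],[[0,0.0033,0],[0,0,0],-1],[[0,0.0033,0],[0,0,0],-1],[[0,0.0033,0],[0,0,0],-1],[[0,0.0033,0],[0,0,0],-1],[[0,0.0033,0],[0,0,0],-1],[[0,0.0033,0],[0,0,0],-1],[[0,0.0033,0],[0,0,0],-1]]'| egrep 'tool|^force'
python3 -m crank '[[[-0.001,0.0053,0],[0,0,0],-1],[[-0.0008,0.0053,0],[0,0,0],-1],[[-0.002,0.005,0],[0,0,0],-1],[[-0.002,0.005,0],[0,0,0],-1],[[-0.0033,0.0043,0],[0,0,0],-1],[[-0.0033,0.0043,0],[0,0,0],-1]]'| egrep 'tool|^force'
```

```text
tool_pos: [0.6044, -0.0512, 0.1436]
force: [9.3, -3.1, -5.8]
tool_pos: [0.6042, -0.0176, 0.144]
force: [6.1, -2.2, -1.7]
tool_pos: [0.5883, 0.0117, 0.1432]
force: [4.3, 0.1, 1.4]
```

The bookkeeping gives about 12.4 rad. One more small row, then I back off outward and up, and look.

```bash

python3 -m crank '[[[-0.0043,0.0033,0],[0,0,0],-1],[[0,0,0],[0,0,0],-1],[[0.005,0.006,0],[0,0,0],-1],[[0.02,0.02,0],[0,0,0],-1],[[0,0.01,0.03],[0,0,0],-1],[[0,0,0.04],[0,0,0],-1],[[0,-0.02,0.03],[0,0,0],-1],[[0,-0.04,0],[0,0,0],-1],[[0,-0.05,0],[0,0,0],-1],[[0,-0.05,0],[0,0,0],-1],[[0,-0.05,0],[0,0,0],-1],[[-0.02,-0.05,0],[0,0,0],-1]]'
python3 -m crank '[[[-0.03,-0.04,0],[0,0,0],-1],[[-0.03,-0.04,0],[0,0,0],-1],[[-0.03,-0.04,0],[0,0,0],-1],[[-0.03,-0.04,0],[0,0,0],-1],[[-0.03,-0.04,0],[0,0,0],-1],[[-0.03,-0.04,0],[0,0,0],-1],[[-0.03,-0.04,0],[0,0,0],-1],[[0,0,0],[0,0,0],-1],[[0,0,0],[0,0,0],-1]]'
python3 - <<'E'
from h import *
o=[]
for n in("top","scene"):
    im,d=imaging.snapshot(n); cv2.imwrite(f"pics/{n}5.png",im)
    o.append(rect(im,imaging.camera_model(n),.16,.1,(.55,-.035),2000))
cv2.imwrite("pics/m5.png",np.hstack(o))
E
```

```text
clock: 17.9
tool_pos: [0.5892, -0.2079, 0.2408]
orientation: [180.0, -0.2, 179.9]
force: [0.6, 0.2, 0.2]
opening: 0.0003
gripper_force: 0.0
clock: 18.8
tool_pos: [0.3781, -0.4863, 0.2413]
orientation: [179.9, -0.1, 179.8]
force: [0.4, 0.2, -0.2]
opening: 0.0008
gripper_force: 0.0
```

View pics/m5.png

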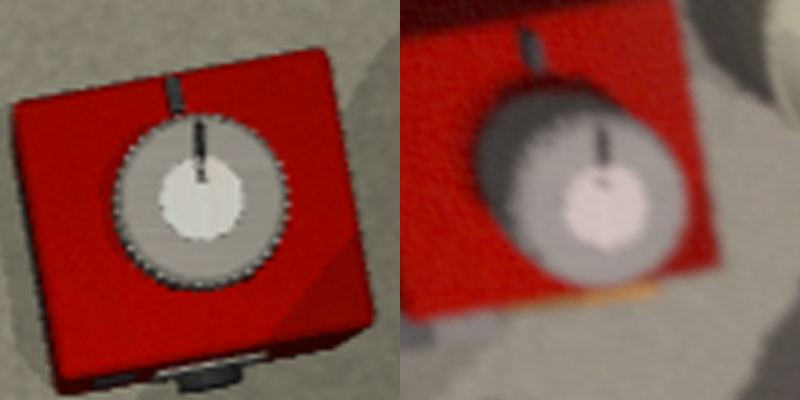

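The line points almost straight along +x, about 10° short of the block's direction. I'll measure that in numbers, along with any mill shift.

```bash
python3 - <<'E'
from h import *
m=imaging.camera_model("top")
for f in("top0","top5"):
    img=cv2.imread(f"pics/{f}.png");hsv=cv2.cvtColor(img,cv2.COLOR_BGR2HSV)
    red=cv2.inRange(hsv,(0,150,60),(6,255,255))|cv2.inRange(hsv,(174,150,60),(180,255,255))
    k,l,s,c=cv2.connectedComponentsWithStats(red); i=1+s[1:,4].argmax()
    q=ray(m,cv2.boxPoints(cv2.minAreaRect(np.argwhere(l==i)[:,::-1].astype(np.float32))),.12)[:,:2]
    g=cv2.inRange(hsv,(0,0,90),(180,70,255))[185:240,295:350]
    k,l,s,c=cv2.connectedComponentsWithStats(g); i=1+s[1:,4].argmax()
    h=cv2.convexHull((np.argwhere(l==i)[:,::-1]+[295,185]).astype(np.float32)).reshape(-1,2)
    C=cv2.fitEllipse(ray(m,h,.16)[:,:2].astype(np.float32))[0]
    r=cv2.cvtColor(rect(img,m,.16,.06,C,4000),cv2.COLOR_BGR2GRAY).astype(float)
    v,u=np.mgrid[:r.shape[0],:r.shape[0]];X=.06-v/4000;Y=.06-u/4000;R=np.hypot(X,Y);A=np.degrees(np.arctan2(Y,X))
    w=np.where((R>.022)&(R<.036)&(r<95),95-r,0); 
    # block: dark grey, unsaturated, on plane .129
    b=rect(img,m,.129,.09,C,4000); bh=cv2.cvtColor(b,cv2.COLOR_BGR2HSV); v,u=np.mgrid[:b.shape[0],:b.shape[0]];x=.09-v/4000;y=.09-u/4000;rr=np.hypot(x,y);a=np.degrees(np.arctan2(y,x))
    k=(rr>.055)&(rr<.067)&(abs(a)<30)&(bh[...,1]<110)
    d=q[1]-q[0]
    print(f,"C",C,"boxc",q.mean(0).round(4),"yaw",np.degrees(np.arctan2(d[0],-d[1])).round(1),"line",(w*A).sum()/w.sum(),"block",a[k].mean() if k.any() else None,k.sum())
E
```

```text
top0 C (0.5497552752494812, -0.03497821092605591) boxc [ 0.5494 -0.036 ] yaw 10.9 line 27.93435664534222 block 9.544894775747824 1103
top5 C (0.5496963858604431, -0.03510405123233795) boxc [ 0.5496 -0.036 ] yaw 10.9 line 0.5806161989195389 block 9.636175477569134 1103
```

The mill hasn't moved. The line is 9–10° short, so one stroke of about 7.5 mm on the −y side will bring it in line.

```bash

python3 -m crank '[[[0.019,0.039,0],[0,0,0],-1],[[0.019,0.039,0],[0,0,0],-1],[[0.019,0.039,0],[0,0,0],-1],[[0.019,0.039,0],[0,0,0],-1],[[0.019,0.039,0],[0,0,0],-1],[[0.019,0.039,0],[0,0,0],-1],[[0.019,0.039,0],[0,0,0],-1],[[0.019,0.039,0],[0,0,0],-1],[[0.019,0.039,0],[0,0,0],-1],[[0,0,-0.033],[0,0,0],-1],[[0,0,-0.033],[0,0,0],-1],[[0,0,-0.032],[0,0,0],-1]]'|egrep 'tool|^force'
python3 -m crank '[[[0,0,0],[0,0,0],-1],[[0,0.01,0],[0,0,0],-1],[[0,0.01,0],[0,0,0],-1],[[0,0.01,0],[0,0,0],-1],[[0,0,0],[0,0,0],-1]]'|egrep 'tool|^force'
```

```text
tool_pos: [0.5509, -0.1326, 0.1436]
force: [0.9, -0.4, -0.1]
tool_pos: [0.5516, -0.1036, 0.1461]
force: [-0.5, -0.6, 0.3]
```

```bash

python3 -m crank '[[[-0.004,0.003,-0.002],[0,0,0],-1],[[0,0.003,0],[0,0,0],-1],[[0,0.002,0],[0,0,0],-1],[[0,0.001,0],[0,0,0],-1],[[0,0.001,0],[0,0,0],-1],[[0,0.001,0],[0,0,0],-1],[[0,0,0],[0,0,0],-1]]'|egrep 'tool|^force'
python3 -m crank '[[[0.002,0,0],[0,0,0],-1],[[0.002,0,0],[0,0,0],-1],[[0.002,0,0],[0,0,0],-1],[[0.0017,0,0],[0,0,0],-1],[[0,0,0],[0,0,0],-1]]'|egrep 'tool|^force'
python3 -m crank '[[[0,-0.003,0],[0,0,0],-1],[[0,-0.005,0],[0,0,0],-1],[[0,-0.02,0],[0,0,0],-1],[[0,0,0.04],[0,0,0],-1],[[0,0,0.05],[0,0,0],-1],[[-0.02,-0.04,0],[0,0,0],-1],[[-0.02,-0.04,0],[0,0,0],-1],[[-0.02,-0.04,0],[0,0,0],-1],[[-0.02,-0.04,0],[0,0,0],-1],[[-0.02,-0.04,0],[0,0,0],-1],[[-0.02,-0.04,0],[0,0,0],-1],[[-0.02,-0.04,0],[0,0,0],-1]]'|egrep 'tool|^force'
python3 -m crank '[[[-0.02,-0.04,0],[0,0,0],-1],[[-0.02,-0.04,0],[0,0,0],-1],[[0,0,0],[0,0,0],-1],[[0,0,0],[0,0,0],-1]]'|egrep 'tool|^force|clock'
python3 - <<'E'
from h import *
im,d=imaging.snapshot("top"); m=imaging.camera_model("top"); cv2.imwrite("pics/top6.png",im)
C=(.5497,-.035); r=cv2.cvtColor(rect(im,m,.16,.06,C,4000),cv2.COLOR_BGR2GRAY).astype(float)
v,u=np.mgrid[:r.shape[0],:r.shape[0]];X=.06-v/4000;Y=.06-u/4000;R=np.hypot(X,Y);A=np.degrees(np.arctan2(Y,X))
w=np.where((R>.022)&(R<.036)&(r<95),95-r,0);print("line",(w*A).sum()/w.sum())
cv2.imwrite("pics/m6.png",np.hstack([rect(im,m,.16,.1,C,2000),im[100:400,160:480]] if 0 else [cv2.resize(rect(im,m,.16,.1,C,2000),(300,300)),im[100:400,160:480]]))
E
```

```text
tool_pos: [0.5468, -0.0955, 0.1427]
force: [0.1, -8.0, -0.7]
tool_pos: [0.5539, -0.0956, 0.1425]
force: [-0.9, -6.5, 1.3]
tool_pos: [0.4137, -0.4037, 0.2328]
force: [0.4, -0.1, 0.9]
clock: 23.4
tool_pos: [0.3737, -0.483, 0.232]
force: [0.6, -0.2, -0.1]
line 8.545464400378254
```

View pics/m6.png

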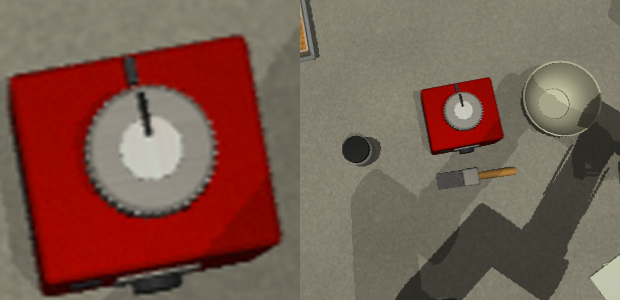

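The line, at (143, 100) in the crop, points at the index block at (131, 70): 8.5° against about 10°, or 0.03 rad off. Mill, jar, brush and hopper are all in place, and the hand is well clear.

```bash
python3 -c "
from plant import close_job
print(close_job())"
```

```text
the job is handed in; nothing more can be done
None
```

The ring is loosened to its second pass of the index block, with the line about 0.03 rad short of exact alignment on the last picture; mill, hopper, jar and brush look undisturbed, the hand is clear, and the job is handed in at about 23 s (no verdict returned).

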